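# Fill the breakfast caddy

### The job

Fill the breakfast caddy, the low wooden tray with four pockets in a row: stand the salt shaker in the narrow end pocket, the pepper mill in the pocket next to it, the egg timer in the one after that and the jam jar in the last one at the far end. Set each down upright on the floor of its pocket, do not let it drop, and leave the two spice jars and the food tin standing where they are.

Things in the scene. Friction and masses are not known exactly. Their poses are not given: they have to be found in the camera images.
- caddy: low loose light-wood tray, 320 (its x) x 88 mm (its y), 1 kg, yaw varies. Origin: centre of its underside. Four cork-lined pockets in a row along x, at y = 0: from the +x end the narrow one, 60 (x) by 80 mm, centre x = +126 mm; then three of 80 by 80 mm, centres x = +52, -32, -116 mm. Pocket floors 5 mm, fence tops 16 mm above the worktop; fences 4 mm thick.
- pepper_mill: turned wooden pepper mill, the tallest thing here, 58 mm across the body, 170 mm high; its round head, 49 mm across, lies 123 to 159 mm above its foot, topped by a 12 mm knob; 0.18 kg. The head does not turn. Origin: centre of its underside, z up its axis; round, so any grasp yaw serves.
- salt_shaker: small clear glass salt shaker with a rounded, pierced grey top, half full of grey-looking salt, 44 mm across up to 66 mm high, its top 34 mm across, 90 mm high in all; 0.1 kg. Origin: centre of its underside, z up its axis; round, so any grasp yaw serves.
- jam_jar: glass jar of red jam with a flat white lid, 64 mm across (62 mm at the glass), 90 mm high; 0.33 kg. Origin: centre of its underside, z up its axis; round, so any grasp yaw serves.
- egg_timer: squat kitchen timer, white base and red domed top, 58 mm across, 43 mm high, sides upright to about 35 mm; 0.11 kg. The top does not turn. Origin: centre of its underside, z up its axis; round, so any grasp yaw serves.
- spice_jar_a: a slim spice jar with a dark cap, 41 mm across, 105 mm high (taller and slimmer than the salt shaker). It does not belong in the caddy. Origin: centre of its underside, z up its axis; round, so any grasp yaw serves.
- spice_jar_b: another slim spice jar with a dark cap, 41 mm across, 105 mm high. It does not belong in the caddy. Origin: centre of its underside, z up its axis; round, so any grasp yaw serves.
- food_tin: a food tin with a bare metal lid, 75 mm across, 58 mm high (wider and lower than the jam jar). It does not belong in the caddy. Origin: centre of its underside, z up its axis; round, so any grasp yaw serves.
Not all that is in view belongs to the job. Leave any turquoise or yellow look-alike of the jam_jar alone.

How it is judged:
At the end, for the whole second after the job is handed in: In row order: salt shaker (narrow pocket), mill, timer, jam jar, each upright (0.12 rad) on its pocket floor (foot under 11 mm in the caddy), within 13 mm of its centre (mill 14; salt 22 across the caddy), released, at rest; spice jars and tin within 30 mm of their starts (x of salt_shaker in the frame of caddy between 0.113 and 0.139 m and y of salt_shaker in the frame of caddy between -0.022 and 0.022 m and z of salt_shaker in the frame of caddy between 0 and 0.011 m and angle between each of salt_shaker, pepper_mill, egg_timer, jam_jar's own z axis and vertical below 0.12 rad and linear speed of each of salt_shaker, pepper_mill, egg_timer, jam_jar below 0.02 m/s and contact force between the fingers and salt_shaker below 0.05 N and x of pepper_mill in the frame of caddy between 0.038 and 0.066 m and y of pepper_mill in the frame of caddy between -0.014 and 0.014 m and z of pepper_mill in the frame of caddy between 0 and 0.011 m and contact force between the fingers and pepper_mill below 0.05 N and x of egg_timer in the frame of caddy between -0.045 and -0.019 m and y of egg_timer in the frame of caddy between -0.013 and 0.013 m and z of egg_timer in the frame of caddy between 0 and 0.011 m and contact force between the fingers and egg_timer below 0.05 N and x of jam_jar in the frame of caddy between -0.129 and -0.103 m and y of jam_jar in the frame of caddy between -0.013 and 0.013 m and z of jam_jar in the frame of caddy between 0 and 0.011 m and contact force between the fingers and jam_jar below 0.05 N and distance of each of spice_jar_a, spice_jar_b, food_tin from where it was at the start of the episode below 0.03 m); the robot touches nothing.
It fails at once if a spice jar or the tin pushed, lifted or tipped (moved more than 30 mm) (distance of any of spice_jar_a, spice_jar_b, food_tin from where it was at the start of the episode above 0.03 m).
It fails at once if a thing let go with its foot more than 60 mm above the worktop (dropped or thrown) ((height (world z) of salt_shaker above 0.06 m and contact force between the fingers and salt_shaker below 0.02 N) or (height (world z) of pepper_mill above 0.06 m and contact force between the fingers and pepper_mill below 0.02 N) or (height (world z) of egg_timer above 0.06 m and contact force between the fingers and egg_timer below 0.02 N) or (height (world z) of jam_jar above 0.06 m and contact force between the fingers and jam_jar below 0.02 N)).
It also fails if it takes over 115 s, if anything falls off the work surface, if the arm or the gripper's body presses on something with over 40 N, if the wrist force passes 120 N, or if a joint passes its speed limit or range.

### The arm

A 6-joint arm with a two-finger parallel gripper is mounted at the origin on a cart in front of the work surface, level with it; the furniture and walls round the work are solid. World frame = base frame: x ahead of the robot, y to its left, z up, the work surface at z = 0. Lengths are in m, angles in rad, forces in N, time in s.
With the tool pointing down it reaches from about 0.35 to 0.975 m from the base axis. Payload 4.9 kg.
Tool frame: the origin (TCP) lies at the very end of the fingers, on their centre line; the grasp point (between the pads) lies 19 mm behind it; z points along the fingers, y is the line along which they close (so a half turn about z gives the same grasp; the last joint's range is limited). The gripper opens to 85 mm and grips with 20 to 120 N. Pads are 22 mm wide; open, the fingers measure 114 mm over their backs; the gripper's body (76 mm by 85 mm) begins 54 mm behind the grasp point. The pads swing forward as they close: fully open they stand 13 mm farther back than shut.
Start: joints at [-1.342, 0.053, 1.613, -0, 1.476, -0.119], TCP at [0.213, -0.588, 0.231] pointing down, gripper open.
Joint ranges: [-3.01, 3.01], [-1.01, 2.22], [0.06, 2.58], [-1.02, 4.17], [0.09, 2.62], [-3.14, 3.14]. Speed limits (rad/s): [2.57, 2.57, 3.14, 3.14, 3.14, 3.14].

### API

Orientations are given as a unit quaternion [w, x, y, z].
In Python, from plant import * gives the robot as it stands.
- The arm moves only by the tool jog_arm, never from a script. Its argument "moves" is a list that holds one entry, the list of rows, each a list of 7 numbers: the finger opening in cm, from 0 to 8.54, then the shift along the tool's x, y, z in cm, then the turn, a rotation vector about the tool's x, y, z in rad. A call has 1 to 20 rows; each row shifts and turns the commanded pose from where the row before left it, along the tool's axes as they then stand; what a row does not reach is not made up. A row lasts 1/12 s, in which the tool goes at most 41.7 mm and 7.16 degrees, less where a joint would pass 70% of its speed; a pose out of reach is approached as far as the arm can. A call is refused whole if a number of a shift passes 4.17 or a number of a turn 0.125, either way. A call with a gripper value outside its range is refused whole. The fingers move at their own pace and stop on an object; the grip force is fixed at half the most. Time passes only in rows, so rows that do not move let the fingers close. It gives the time, the measured TCP pose, the force, the opening and the grip force at its end, in the units of the state.
- state(): the state, without advancing time (a new reading comes with each control period).
- grab_frame(name): name is "side" or "top"; returns a dict with "color" (400x640x3 uint8, blue, green, red), "depth" (400x640 float32, m along the optical axis (not along the pixel's ray), 0 where there is no reading), "fx", "fy", "cx", "cy" (pixels), "R" (3x3) and "t" (3): a world point X has camera coordinates R X + t. Camera axes: x right, y down, z forward; pixel columns grow to the right and rows downward; lengths in m; the calibration is good to about 2 mm. A picture is of the moment at which its call begins.
- job_done(): hands the job in; it is judged then, once.
Trained networks look in a picture, given as the dict that the camera call returned (one of the last four; its "shot" number tells which), for a name from the list of things; names that differ only in an ending like _2 or _b are one class to them, and where a whole thing is asked for, a point or a joint stands for the part that bears it (a point fixed in the world has none). Each returns a list of dicts, best first, with "p" (0 to 1); they miss things now and then, are a little off and sometimes report something else, mostly with a low value. They report only what shows in the picture. A call takes as long as a camera call. They do not tell look-alikes from the thing itself.
- recognise(name, picture): "rect" ([centre column, centre row, width, height] in pixels, round what is visible of it).
- regions_of(name, picture): "pixels" (400x640 bool, what is visible of it) and "rect" ([centre column, centre row, width, height] in pixels, round what is visible of it).
The state is a dict: "time": time; "joint_pos": joint angles; "joint_vel": joint speeds; "joint_efforts": joint torques, N m; "tool_pos": TCP position; "tool_rot": TCP orientation; "contact_force": force on the tool from outside, world axes, zero at the start; "ft_torque": the same for the moment, N m; "gripper_width": opening from 0.0 (shut) to 1.0 (fully open); "grasp_force": force on a finger pad.
Only numpy, scipy, OpenCV 4.12 (cv2) and the standard library are available. Lean on these libraries where they do the work, as an engineer would, in place of code of your own. Each camera call takes 0.05 s, during which the arm holds its last target. There are 200 camera calls.

## Working session

There is one attempt and no reset: what is moved stays moved. The work goes in short steps, Python scripts to look and compute and a tool call to move; the robot and the scene stay as the last step left them, time stands still between calls to the robot, and variables do not carry over. Pictures are saved under pics/ and viewed, at most 16 in all, crops included, and the job is handed in when it is done.

Besides the shell and the picture viewer there is one more tool, called after "Call:" by a JSON object that holds its "name" and its "arguments". jog_arm: Moves the arm, as the interface text tells. Its arguments: {"type":"object","properties":{"moves":{"type":"array"}},"required":["moves"]}

```bash
ls; mkdir -p pics; python3 - <<'E'
from plant import *
import cv2, numpy as np
s=state(); print(s['time'],s['tool_pos'],s['tool_rot'],s['gripper_width'])
for n in ("top","side"):
    f=grab_frame(n); cv2.imwrite(f'pics/{n}0.png',f['color']); print(n,f['fx'],f['cx'],f['cy'],np.round(f['R'],3).tolist(),np.round(f['t'],3).tolist())
    for o in ["caddy","pepper_mill","salt_shaker","jam_jar","egg_timer","spice_jar_a","food_tin"]:
        print(o,[(round(d['p'],2),np.round(d['rect']).tolist()) for d in recognise(o,f)])
E
```

```text
pics
0.0 [ 0.21285516 -0.5869619   0.23007132] [-1.04228473e-03  9.84918716e-01  1.73014543e-01 -6.32673801e-05] 1.0006842050590525
top 445.40917280073586 314.25571260422157 200.71554283822917 [[0.002, -1.0, -0.003], [-0.999, -0.002, -0.051], [0.051, 0.003, -0.999]] [-0.017, 0.523, 1.319]
caddy [(0.63, [307.0, 203.0, 107.0, 40.0])]
pepper_mill [(0.84, [210.0, 229.0, 30.0, 22.0]), (0.64, [395.0, 229.0, 18.0, 22.0]), (0.23, [305.0, 202.0, 108.0, 39.0])]
salt_shaker [(0.69, [382.0, 187.0, 15.0, 17.0])]
jam_jar [(0.89, [440.0, 230.0, 29.0, 22.0]), (0.89, [324.0, 155.0, 21.0, 28.0]), (0.74, [280.0, 243.0, 23.0, 26.0])]
egg_timer [(0.7, [180.0, 237.0, 21.0, 19.0])]
spice_jar_a [(0.78, [394.0, 228.0, 22.0, 19.0]), (0.63, [468.0, 197.0, 23.0, 14.0])]
food_tin [(0.64, [421.0, 189.0, 27.0, 26.0])]
side 458.89443347339216 315.2136971602511 203.0941258663192 [[-0.934, -0.357, 0.009], [-0.249, 0.632, -0.734], [0.256, -0.688, -0.68]] [0.466, 0.171, 1.155]
caddy [(0.84, [303.0, 223.0, 71.0, 81.0]), (0.39, [352.0, 119.0, 10.0, 30.0])]
pepper_mill [(0.71, [298.0, 290.0, 27.0, 57.0])]
salt_shaker [(0.74, [320.0, 160.0, 11.0, 30.0])]
jam_jar [(0.94, [375.0, 137.0, 20.0, 36.0]), (0.66, [267.0, 186.0, 27.0, 36.0]), (0.66, [340.0, 237.0, 24.0, 45.0])]
egg_timer [(0.68, [287.0, 344.0, 28.0, 34.0])]
spice_jar_a [(0.71, [362.0, 158.0, 13.0, 37.0])]
food_tin [(0.75, [299.0, 288.0, 28.0, 59.0]), (0.72, [336.0, 143.0, 20.0, 28.0])]
```

```bash
python3 - <<'E'
import cv2
a=cv2.imread('pics/top0.png')[110:290,130:510]; cv2.imwrite('pics/top0c.png',cv2.resize(a,None,fx=2.1,fy=2.1,interpolation=cv2.INTER_CUBIC))
b=cv2.imread('pics/side0.png')[90:390,200:450]; cv2.imwrite('pics/side0c.png',cv2.resize(b,None,fx=2,fy=2,interpolation=cv2.INTER_CUBIC))
E
```

```text
(no output)
```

View pics/top0c.png

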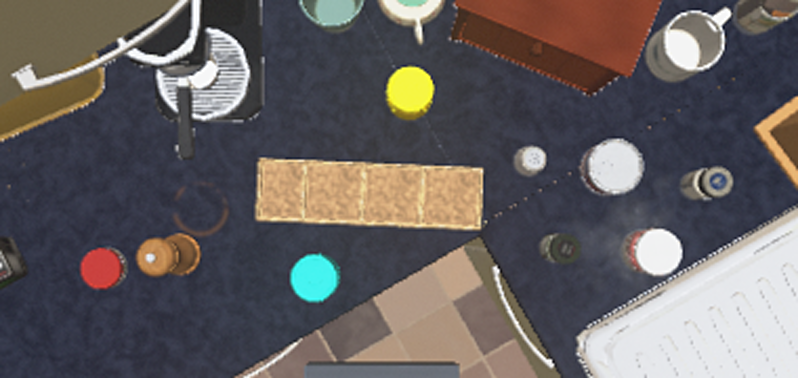

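View pics/side0c.png

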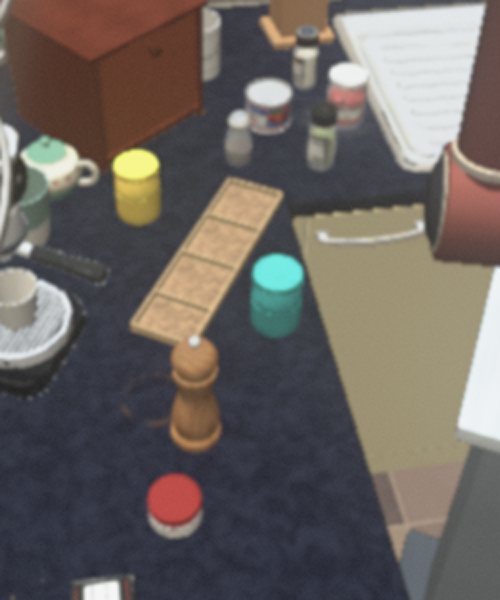

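The top view (crop px/2.1 + (130,110)) shows the caddy at about (306,202), with its narrow pocket at the left end, which is world +y. The mill head is at about (204,232) and the timer at (179,237).

Possible confusions:
- **Jam jar:** white lid with red glass at (441,230). Alternatives are turquoise (280,243), yellow (324,154), and the tin (421,189), which is lower and has a metal lid.
- **Salt:** pale top at (382,187). Alternatives are spice jar (397,228) and spice jar (469,197), both with dark caps.

Next I'll measure from depth and check one close crop.

```bash
cat > h.py <<'E'
from plant import *
import cv2, numpy as np
from scipy.optimize import least_squares
def cloud(f):
    v,u=np.mgrid[0:400,0:640]; d=f['depth']
    P=np.stack([(u-f['cx'])/f['fx']*d,(v-f['cy'])/f['fy']*d,d],-1)
    W=(P-f['t'])@f['R']; W[d<=0]=np.nan
    return W
def proj(f,X):
    c=f['R']@np.asarray(X)+f['t']; return f['fx']*c[0]/c[2]+f['cx'],f['fy']*c[1]/c[2]+f['cy']
def px2plane(f,u,v,z):
    C=-f['R'].T@f['t']; r=f['R'].T@np.array([(u-f['cx'])/f['fx'],(v-f['cy'])/f['fy'],1]); return C+r*(z-C[2])/r[2]
E
python3 - <<'E'
from h import *
f=grab_frame("top"); g=grab_frame("side")
np.set_printoptions(precision=4,suppress=True)
print('cams',-f['R'].T@f['t'],-g['R'].T@g['t'])
W=cloud(f); G=cloud(g)
tops={'salt':((382,187),.09),'mill':((204,232),.17),'timer':((179,237),.043),'jam':((441,230),.09),'spA':((397,228),.105),'spB':((469,197),.105),'tin':((421,189),.058),'turq':((280,243),.09),'yel':((324,154),.09)}
for n,((u,v),h) in tops.items():
    X=px2plane(f,u,v,h)
    out=[n,X[:2]]
    for c in (W,G):
        P=c.reshape(-1,3); P=P[np.isfinite(P[:,0])]
        m=(np.hypot(*(P[:,:2]-X[:2]).T)<.06)&(P[:,2]>.012)
        Q=P[m]
        if len(Q)<5: out+=['none']; continue
        zt=np.percentile(Q[:,2],95); T=Q[Q[:,2]>zt-.012]
        out+=[len(Q),'zt',zt,'top',len(T),np.median(T[:,:2],0),(T[:,:2].min(0)+T[:,:2].max(0))/2,np.ptp(T[:,:2],0)]
    print(*out)
cr=f['color'][165:250,365:490]; cv2.imwrite('pics/close.png',cv2.resize(cr,None,fx=6,fy=6,interpolation=cv2.INTER_CUBIC))
# caddy
P=W.reshape(-1,3); m=(abs(P[:,0]-.455)<.12)
mask=regions_of("caddy",f)
if mask: 
    M=mask[0]['pixels'].astype(np.uint8); c,_=cv2.findContours(M,0,2); print(mask[0]['p'],cv2.minAreaRect(max(c,key=cv2.contourArea)), np.nanmedian(W[M>0],0))
# corners from world colour mask
hsv=cv2.cvtColor(f['color'],cv2.COLOR_BGR2HSV)
M=((hsv[...,0]<28)&(hsv[...,1]>60)&(hsv[...,2]>120)).astype(np.uint8); M[:, :240]=0;M[:,375:]=0;M[:175]=0;M[228:]=0
c,_=cv2.findContours(M,0,2); c=max(c,key=cv2.contourArea); r=cv2.minAreaRect(c); b=cv2.boxPoints(r); print(r)
B=np.array([px2plane(f,*p,.016)[:2] for p in b]); print(B,B.mean(0),[np.linalg.norm(B[i]-B[i-1]) for i in range(4)])
E
```

```text
cams [ 0.4554 -0.0196  1.3442] [0.1817 0.8525 0.9055]
salt [ 0.5586 -0.207 ] 185 zt 0.09205770494278027 top 100 [ 0.5643 -0.2129] [ 0.5637 -0.2126] [0.0314 0.0313] 293 zt 0.08738734005753801 top 75 [ 0.5619 -0.2038] [ 0.5642 -0.2067] [0.0332 0.0282]
mill [0.4323 0.274 ] 487 zt 0.1611408719529554 top 199 [0.4321 0.2786] [0.4306 0.2789] [0.0401 0.043 ] 1127 zt 0.1588840117371481 top 272 [0.429  0.2902] [0.4321 0.2881] [0.0435 0.0421]
timer [0.4151 0.3784] 335 zt 0.04664254217325849 top 272 [0.4149 0.383 ] [0.4149 0.3833] [0.0527 0.0539] 652 zt 0.044904423139706655 top 498 [0.4119 0.3922] [0.4139 0.3878] [0.0562 0.057 ]
jam [ 0.4379 -0.3719] 528 zt 0.09479526421460467 top 394 [ 0.4406 -0.3773] [ 0.4392 -0.378 ] [0.0591 0.0621] 501 zt 0.09165756275921273 top 210 [ 0.4401 -0.3683] [ 0.4404 -0.3729] [0.0599 0.0632]
spA [ 0.4434 -0.2457] 240 zt 0.11079385010351177 top 172 [ 0.4434 -0.2511] [ 0.4434 -0.2517] [0.0389 0.0393] 410 zt 0.10610801531178034 top 121 [ 0.4435 -0.242 ] [ 0.4442 -0.246 ] [0.0385 0.0437]
spB [ 0.53   -0.4467] 309 zt 0.10963243460796118 top 176 [ 0.5328 -0.4518] [ 0.5329
[... 448 characters left out ...]
[0.4025 0.0898] [0.4039 0.086 ] [0.0615 0.0636]
yel [ 0.6521 -0.0432] 446 zt 0.09469910340792023 top 378 [ 0.6576 -0.046 ] [ 0.657  -0.0475] [0.0596 0.0598] 692 zt 0.09186335858200323 top 296 [ 0.6574 -0.0365] [ 0.6582 -0.0413] [0.0615 0.0637]
0.68 ((305.7528991699219, 202.00013732910156), (107.20858764648438, 30.5883731842041), 2.632434844970703) [0.5199 0.0094 0.0072]
((305.5398254394531, 202.05804443359375), (107.66448974609375, 30.099903106689453), 2.4195094108581543)
[[ 0.4807  0.1726]
 [ 0.5707  0.1696]
 [ 0.5577 -0.1521]
 [ 0.4679 -0.1481]] [0.5193 0.0105] [np.float64(0.32093421919396886), np.float64(0.09002486285706886), np.float64(0.3220399228331892), np.float64(0.0899132037770511)]
```

View pics/close.png

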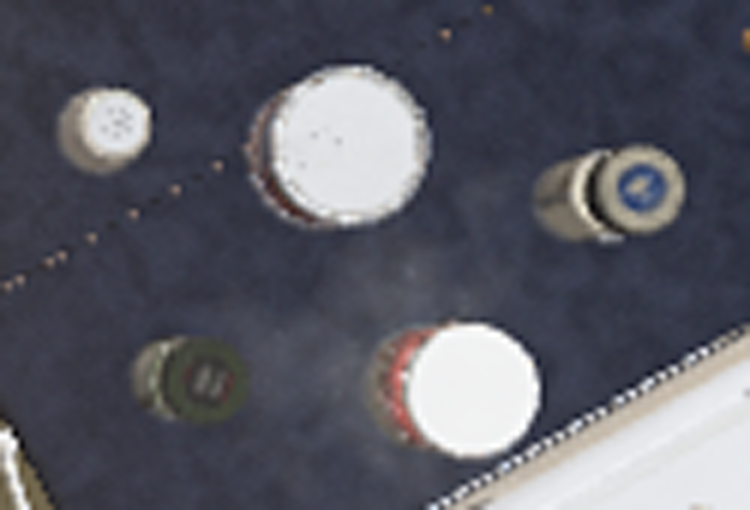

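The crop confirms two choices. The pierced pale top at full-picture (382,187) is the salt, and the white lid over red glass at (441,230) is the jam jar. The wide low one is the tin and the two dark caps are the spice jars. Heights check out (salt 0.09, jam 0.09, timer 0.043, mill about 0.16), and the caddy measures 321 x 90 mm. I'll turn the tool to match the caddy first.

Call:
{"name": "jog_arm", "arguments": {"moves": [[[8.54,0,0,0,0,0,-0.1183],[8.54,0,0,0,0,0,-0.1183],[8.54,0,0,0,0,0,-0.1183],[8.54,0,0,0,0,0,-0.1183],[8.54,0,0,0,0,0,-0.1183],[8.54,0,0,0,0,0,-0.1183],[8.54,0,0,0,0,0,-0.1183],[8.54,0,0,0,0,0,-0.1183],[8.54,0,0,0,0,0,-0.1183],[8.54,0,0,0,0,0,-0.1183],[8.54,0,0,0,0,0,0]]]}}

```text
time: 1.87
tool_pos: [0.213, -0.5876, 0.2313]
tool_rot: [-0.0, 0.72, 0.693, -0.0]
contact_force: [0.8, 0.6, -0.2]
gripper_width: 1.001
grasp_force: 0.0
```

```bash
cat > go.py <<'E'
import sys
from plant import *
import numpy as np
from scipy.spatial.transform import Rotation as R
s=state(); q=s['tool_rot']; Rm=R.from_quat(np.r_[q[1:],q[0]])
print('t',round(s['time'],2),'tcp',np.round(s['tool_pos'],4),'yaw x',round(float(np.degrees(np.arctan2(*Rm.as_matrix()[[1,0],0]))),2),'w',round(s['gripper_width'],3),'gf',round(s['grasp_force'],1),'F',np.round(s['contact_force'],1))
# orientation correction wanted (tool x at 87.7deg, z down)
a=np.radians(87.7); T=np.array([[np.cos(a),np.sin(a),0],[np.sin(a),-np.cos(a),0],[0,0,-1]])
print('turn',np.round((Rm.inv()*R.from_matrix(T)).as_rotvec(),4))
p=np.array(s['tool_pos'])
for w in sys.argv[1:]:
    x=np.array(eval(w)); print(w,'shift cm',np.round(Rm.inv().apply(x-p)*100,2)); p=x
E
python3 go.py .564,-.211,.2 .564,-.211,.022
```

```text
t 1.87 tcp [ 0.213  -0.5876  0.2313] yaw x 87.81 w 1.001 gf 0.0 F [ 0.8  0.6 -0.2]
turn [-0.    -0.     0.002]
.564,-.211,.2 shift cm [38.97 33.64  3.13]
.564,-.211,.022 shift cm [-0.   0.  17.8]
```

Call:
{"name": "jog_arm", "arguments": {"moves": [[[8.54,2.6,2.24,0.21,0,0,0],[8.54,2.6,2.24,0.21,0,0,0],[8.54,2.6,2.24,0.21,0,0,0],[8.54,2.6,2.24,0.21,0,0,0],[8.54,2.6,2.24,0.21,0,0,0],[8.54,2.6,2.24,0.21,0,0,0],[8.54,2.6,2.24,0.21,0,0,0],[8.54,2.6,2.24,0.21,0,0,0],[8.54,2.6,2.24,0.21,0,0,0],[8.54,2.6,2.24,0.21,0,0,0],[8.54,2.6,2.24,0.21,0,0,0],[8.54,2.6,2.24,0.21,0,0,0],[8.54,2.6,2.24,0.21,0,0,0],[8.54,2.6,2.24,0.21,0,0,0],[8.54,2.57,2.28,0.2,0,0,0],[8.54,0,0,0,0,0,0],[8.54,0,0,0,0,0,0]]]}}

```text
time: 3.28
tool_pos: [0.5655, -0.2103, 0.1997]
tool_rot: [-0.0, 0.721, 0.693, -0.0]
contact_force: [-0.4, 0.6, 0.0]
gripper_width: 1.002
grasp_force: 0.0
```

```bash
python3 go.py .564,-.211,.022; python3 - <<'E'
from h import *
np.set_printoptions(precision=4,suppress=True)
f=grab_frame('side'); cv2.imwrite('pics/s1.png',cv2.resize(f['color'][60:260,220:480],None,fx=3,fy=3,interpolation=cv2.INTER_CUBIC))
E
```

```text
t 3.28 tcp [ 0.5655 -0.2103  0.1997] yaw x 87.74 w 1.002 gf 0.0 F [-0.4  0.6  0. ]
turn [-0.0006  0.0001  0.0007]
.564,-.211,.022 shift cm [-0.08 -0.13 17.77]
```

View pics/s1.png

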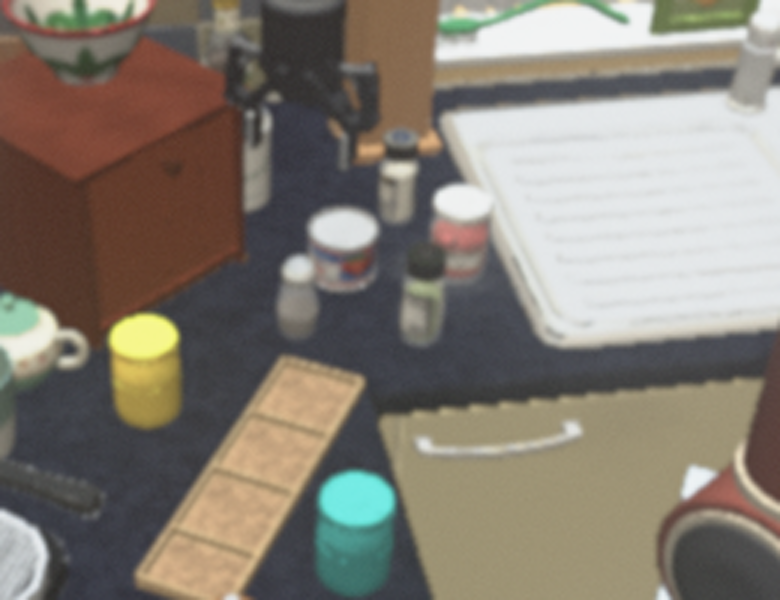

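The view shows the open gripper centred over the salt shaker at crop (298,300), with the tin and spice jars clear of the fingers. Descending to grasp.

Call:
{"name": "jog_arm", "arguments": {"moves": [[[8.54,-0.08,-0.13,3.0,0,0,0],[8.54,0,0,3.0,0,0,0],[8.54,0,0,3.0,0,0,0],[8.54,0,0,3.0,0,0,0],[8.54,0,0,2.5,0,0,0],[8.54,0,0,2.0,0,0,0],[8.54,0,0,1.27,0,0,0],[8.54,0,0,0,0,0,0],[0,0,0,0,0,0,0],[0,0,0,0,0,0,0],[0,0,0,0,0,0,0],[0,0,0,0,0,0,0],[0,0,0,0,0,0,0],[0,0,0,0,0,0,0],[0,0,0,0,0,0,0],[0,0,0,0,0,0,0]]]}}

```text
time: 4.67
tool_pos: [0.5651, -0.2133, 0.025]
tool_rot: [0.002, 0.721, 0.693, 0.0]
contact_force: [-0.4, -0.7, 5.7]
gripper_width: 0.464
grasp_force: 59.7
```

```bash
python3 go.py .564,-.211,.12 .524,.138,.12 .524,.138,.028
```

```text
t 4.67 tcp [ 0.5651 -0.2133  0.025 ] yaw x 87.72 w 0.464 gf 59.7 F [-0.4 -0.7  5.7]
turn [0.0036 0.0021 0.0003]
.564,-.211,.12 shift cm [ 0.2  -0.08 -9.5 ]
.524,.138,.12 shift cm [34.71 -5.39 -0.09]
.524,.138,.028 shift cm [ 0.02 -0.03  9.2 ]
```

Call:
{"name": "jog_arm", "arguments": {"moves": [[[0,0,0,-1,0,0,0],[0,0,0,-2.5,0,0,0],[0,0,0,-3,0,0,0],[0,0,0,-2,0,0,0],[0,0,0,0,0,0,0],[0,0,0,0,0,0,0]]]}}

```text
time: 5.17
tool_pos: [0.5645, -0.2129, 0.1095]
tool_rot: [0.002, 0.721, 0.693, 0.001]
contact_force: [0.3, -0.1, -1.6]
gripper_width: 0.463
grasp_force: 60.7
```

```bash
python3 - <<'E'
from h import *
f=grab_frame('side'); cv2.imwrite('pics/s2.png',cv2.resize(f['color'][60:210,250:400],None,fx=4,fy=4,interpolation=cv2.INTER_CUBIC))
s=state(); u=proj(f,s['tool_pos']); print('tcp crop px',(u[0]-250)*4,(u[1]-60)*4)
E
python3 go.py .524,.138,.12 .524,.138,.03
```

```text
tcp crop px 282.8235087867613 327.9599003612715
t 5.22 tcp [ 0.5633 -0.2122  0.1073] yaw x 87.71 w 0.463 gf 60.7 F [ 0.3 -0.5 -1.7]
turn [0.0002 0.0001 0.0002]
.524,.138,.12 shift cm [34.84 -5.32 -1.27]
.524,.138,.03 shift cm [ 0. -0.  9.]
```

View pics/s2.png

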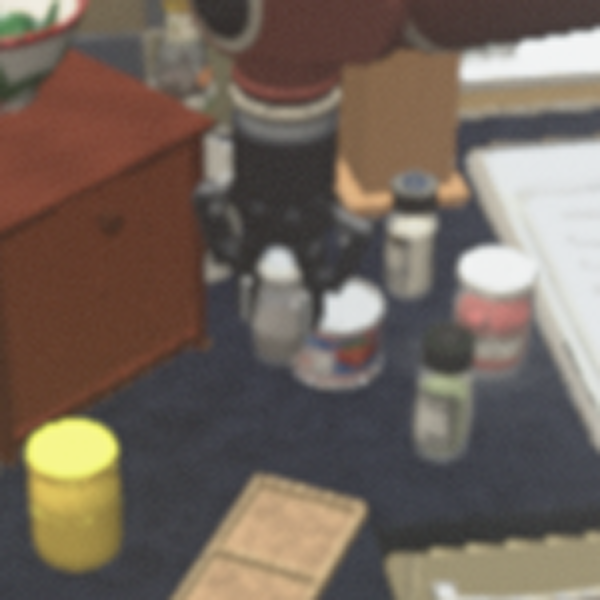

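The salt hangs upright between the pads at crop (281,310), clear of everything. Carrying it over to the narrow pocket.

Call:
{"name": "jog_arm", "arguments": {"moves": [[[0,2,-0.3,0,0,0,0],[0,3,-0.46,0,0,0,0],[0,3.5,-0.54,0,0,0,0],[0,3.5,-0.54,0,0,0,0],[0,3.5,-0.54,0,0,0,0],[0,3.5,-0.54,0,0,0,0],[0,3.5,-0.54,0,0,0,0],[0,3.5,-0.54,0,0,0,0],[0,3.5,-0.54,0,0,0,0],[0,3,-0.46,0,0,0,0],[0,1.84,-0.32,0,0,0,0],[0,0,0,0,0,0,0],[0,0,0,2,0,0,0],[0,0,0,2,0,0,0],[0,0,0,0,0,0,0],[0,0,0,0,0,0,0]]]}}

```text
time: 6.55
tool_pos: [0.5218, 0.132, 0.0646]
tool_rot: [-0.002, 0.721, 0.693, -0.002]
contact_force: [-0.3, -0.2, -1.0]
gripper_width: 0.462
grasp_force: 60.7
```

```bash
python3 - <<'E'
from h import *
np.set_printoptions(precision=4,suppress=True)
s=state()
for n,(x0,y0,w,h) in {'side':(240,150,150,150),'top':(230,150,150,110)}.items():
    f=grab_frame(n); im=cv2.resize(f['color'][y0:y0+h,x0:x0+w],None,fx=4 if n=='side' else 4,fy=4,interpolation=cv2.INTER_CUBIC)
    # overlay predicted caddy pockets corners and salt foot outline
    c=np.array([.5193,.012]);u=np.array([.0402,.9992]);vv=np.array([-.9992,.0402])
    for cx,l in ((.126,.06),(.052,.08),(-.032,.08),(-.116,.08)):
        P=[np.r_[c+(cx+a*l/2)*u+b*.04*vv,.016] for a,b in((1,1),(1,-1),(-1,-1),(-1,1))]
        pts=np.array([[(proj(f,p)[0]-x0+.5)*4,(proj(f,p)[1]-y0+.5)*4] for p in P]).astype(int); cv2.polylines(im,[pts],True,(255,0,0),1)
    cv2.imwrite(f'pics/p2{n}.png',im)
E
python3 go.py .524,.138,.03
python3 -c "
import cv2,numpy as np
a=cv2.imread('pics/p2side.png');b=cv2.imread('pics/p2top.png')
a=cv2.resize(a,(400,400));b=cv2.resize(b,(400,293));b=np.vstack([b,np.zeros((107,400,3),np.uint8)])
cv2.imwrite('pics/p2.png',np.hstack([a,b]))"
```

```text
t 6.65 tcp [0.5242 0.1323 0.0674] yaw x 87.66 w 0.464 gf 60.8 F [0.  0.2 0.1]
turn [-0.0001  0.0001 -0.0006]
.524,.138,.03 shift cm [ 0.57 -0.04  3.74]
```

View pics/p2.png

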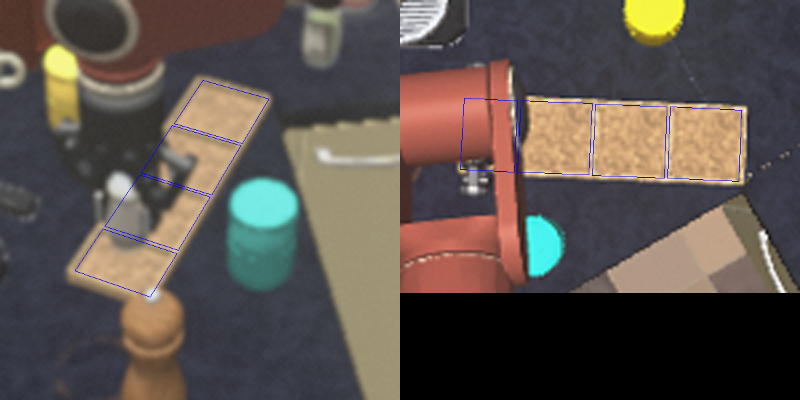

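The blue pocket outlines match the caddy to a few mm in both views. The salt hangs upright over the narrow pocket, with its foot at left panel (127,243). Lowering.

Call:
{"name": "jog_arm", "arguments": {"moves": [[[0,0.57,-0.04,0,0,0,0],[0,0,0,1.2,0,0,0],[0,0,0,1.2,0,0,0],[0,0,0,0.8,0,0,0],[0,0,0,0.4,0,0,0],[0,0,0,0,0,0,0],[0,0,0,0,0,0,0],[0,0,0,0,0,0,0]]]}}

```text
time: 7.32
tool_pos: [0.5236, 0.1385, 0.0307]
tool_rot: [-0.0, 0.721, 0.693, -0.0]
contact_force: [0.6, 0.9, 0.2]
gripper_width: 0.459
grasp_force: 60.8
```

```bash
python3 go.py .524,.138,.03; python3 - <<'E'
from h import *
f=grab_frame('side'); cv2.imwrite('pics/s3.png',cv2.resize(f['color'][180:280,240:340],None,fx=6,fy=6,interpolation=cv2.INTER_CUBIC))
E
```

```text
t 7.32 tcp [0.5236 0.1385 0.0307] yaw x 87.71 w 0.459 gf 60.8 F [0.6 0.9 0.2]
turn [-0.0006  0.0001  0.0001]
.524,.138,.03 shift cm [-0.05  0.04  0.07]
```

View pics/s3.png

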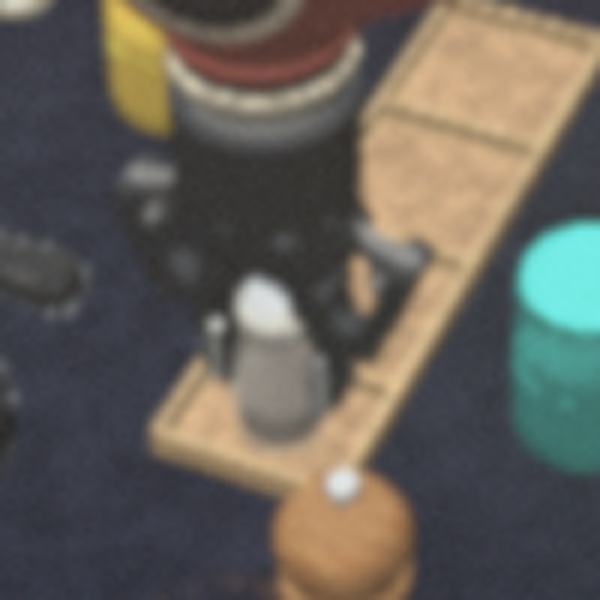

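The salt is inside the narrow pocket, foot at crop (280,440), not touching a fence. I'll feel for the floor.

Call:
{"name": "jog_arm", "arguments": {"moves": [[[0,0,0,0.1,0,0,0],[0,0,0,0.1,0,0,0],[0,0,0,0,0,0,0],[0,0,0,0,0,0,0]]]}}

```text
time: 7.7
tool_pos: [0.5239, 0.1386, 0.03]
tool_rot: [-0.0, 0.721, 0.693, -0.0]
contact_force: [-3.0, -0.3, 4.5]
gripper_width: 0.463
grasp_force: 61.5
```

Call:
{"name": "jog_arm", "arguments": {"moves": [[[6.5,0,0,0,0,0,0],[6.5,0,0,0,0,0,0],[8.54,0,0,0,0,0,0],[8.54,0,0,0,0,0,0],[8.54,0,0,0,0,0,0],[8.54,0,0,0,0,0,0],[8.54,0,0,-1,0,0,0],[8.54,0,0,-3,0,0,0],[8.54,0,0,-4,0,0,0],[8.54,0,0,-4,0,0,0],[8.54,0,0,-4,0,0,0],[8.54,0,0,-3,0,0,0],[8.54,0,0,0,0,0,0],[8.54,0,0,0,0,0,0]]]}}

```text
time: 8.87
tool_pos: [0.5254, 0.1388, 0.2231]
tool_rot: [0.002, 0.721, 0.693, 0.003]
contact_force: [-0.2, -0.3, -0.6]
gripper_width: 0.996
grasp_force: 0.0
```

```bash
python3 go.py .415,.3855,.22 .415,.3855,.014
```

```text
t 8.87 tcp [0.5254 0.1388 0.2231] yaw x 87.71 w 0.996 gf 0.0 F [-0.2 -0.3 -0.6]
turn [ 0.0065 -0.0011  0.0001]
.415,.3855,.22 shift cm [ 24.21 -12.02   0.26]
.415,.3855,.014 shift cm [-2.00e-02 -1.30e-01  2.06e+01]
```

```bash
python3 - <<'E'
from h import *
G=cloud(grab_frame('side')).reshape(-1,3)
for x in np.arange(.34,.72,.04): print(round(x,2),[ (lambda q: round(float(np.percentile(q[:,2],98)),2) if len(q)>2 else None)(G[(abs(G[:,0]-x)<.02)&(abs(G[:,1]-y)<.02)]) for y in np.arange(.16,.52,.04)])
E
```

```text
0.34 [0.58, 0.0, 0.0, 0.0, 0.0, 0.0, 0.0, 0.0, 0.0]
0.38 [0.56, 0.55, 0.0, 0.0, 0.0, 0.04, 0.04, 0.0, 0.0]
0.42 [0.56, 0.55, 0.0, 0.17, 0.15, 0.05, 0.05, 0.0, 0.04]
0.46 [0.55, 0.55, 0.0, 0.16, 0.15, 0.0, 0.0, 0.0, 0.52]
0.5 [0.54, 0.55, 0.0, 0.0, 0.0, 0.0, 0.0, 0.52, 0.74]
0.54 [0.54, 0.54, 0.18, 0.0, 0.0, 0.0, 0.71, 0.73, 0.0]
0.58 [0.34, 0.0, 0.19, 0.52, 0.68, 0.69, 0.7, 0.0, 0.0]
0.62 [0.03, 0.52, 0.63, 0.66, 0.67, 0.0, 0.0, 0.03, 0.03]
0.66 [0.52, 0.63, 0.64, 0.32, 0.06, 0.0, 0.04, 0.03, None]
0.7 [0.62, 0.6, 0.3, 0.23, 0.06, 0.0, None, None, None]
```

```bash
python3 go.py .385,.2,.2 .385,.3855,.2 .385,.3855,.12 .415,.3855,.08 .415,.3855,.014
```

```text
t 8.92 tcp [0.524  0.1386 0.2203] yaw x 87.71 w 0.999 gf 0.0 F [-0.  -0.5 -0.1]
turn [ 0.0018 -0.0003  0.0002]
.385,.2,.2 shift cm [  5.58 -14.14   2.  ]
.385,.3855,.2 shift cm [18.54 -0.74  0.  ]
.385,.3855,.12 shift cm [-0.   -0.01  8.  ]
.415,.3855,.08 shift cm [0.12 2.99 4.01]
.415,.3855,.014 shift cm [-0.   -0.01  6.6 ]
```

Call:
{"name": "jog_arm", "arguments": {"moves": [[[8.54,1.4,-3.53,0.5,0,0,0],[8.54,1.4,-3.53,0.5,0,0,0],[8.54,1.4,-3.53,0.5,0,0,0],[8.54,1.4,-3.53,0.5,0,0,0],[8.54,3.7,-0.15,0,0,0,0],[8.54,3.7,-0.15,0,0,0,0],[8.54,3.7,-0.15,0,0,0,0],[8.54,3.7,-0.15,0,0,0,0],[8.54,3.7,-0.15,0,0,0,0],[8.54,0,0,2,0,0,0],[8.54,0,0,3,0,0,0],[8.54,0,0,3,0,0,0],[8.54,0.06,1.5,2,0,0,0],[8.54,0.06,1.5,2,0,0,0],[8.54,0,0,0,0,0,0],[8.54,0,0,0,0,0,0]]]}}

```text
time: 10.25
tool_pos: [0.4129, 0.3837, 0.0758]
tool_rot: [-0.001, 0.721, 0.693, -0.004]
contact_force: [0.1, 0.1, 0.4]
gripper_width: 1.0
grasp_force: 0.0
```

```bash
python3 go.py .4145,.3855,.014; python3 - <<'E'
from h import *
np.set_printoptions(precision=4,suppress=True)
f=grab_frame('side'); cv2.imwrite('pics/s4.png',cv2.resize(f['color'][200:400,210:410],None,fx=3,fy=3,interpolation=cv2.INTER_CUBIC))
u=proj(f,(.4145,.3855,.04)); print((u[0]-210)*3,(u[1]-200)*3)
E
```

```text
t 10.25 tcp [0.4129 0.3837 0.0758] yaw x 87.66 w 1.0 gf 0.0 F [0.1 0.1 0.4]
turn [-0.0058  0.0042 -0.0007]
.4145,.3855,.014 shift cm [0.21 0.19 6.18]
232.14475452281823 409.55876630153364
```

View pics/s4.png

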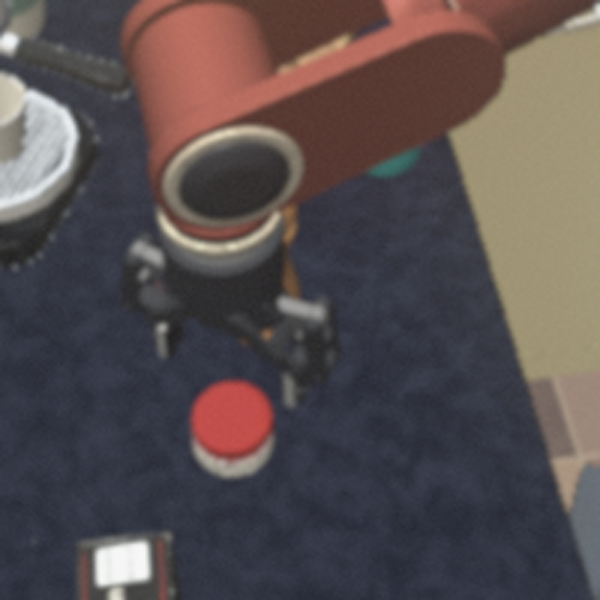

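Timer at crop (232,420), centred between the open fingers and about 2 mm further in +y than predicted. The mill stands close behind the gripper at crop (290,235), so I'll check wrist clearance over it before descending.

```bash
python3 - <<'E'
from h import *
for n in('side','top'):
    f=grab_frame(n); W=cloud(f); col=f['color'].astype(int)
    P=W.reshape(-1,3); P=P[np.isfinite(P[:,0])]
    m=(P[:,2]>.18)&(np.hypot(P[:,0]-.431,P[:,1]-.2835)<.045); print(n,m.sum(), np.round(np.percentile(P[m,2],[0,5,50,100]),3) if m.any() else '')
    for z in np.arange(.1,.44,.04):
        q=P[(abs(P[:,2]-z)<.02)&(P[:,0]<.56)&(P[:,0]>.2)&(P[:,1]>.2)&(P[:,1]<.47)]
        if len(q)>3: print(round(z,2),len(q),'x',np.round(q[:,0].min(),3),np.round(q[:,0].max(),3),'y',np.round(q[:,1].min(),3),np.round(q[:,1].max(),3))
E
```

```text
side 59 [0.411 0.412 0.419 0.426]
0.1 148 x 0.357 0.47 y 0.278 0.4
0.14 528 x 0.339 0.487 y 0.276 0.406
0.18 760 x 0.342 0.56 y 0.234 0.408
0.22 420 x 0.377 0.444 y 0.378 0.426
0.26 602 x 0.377 0.447 y 0.369 0.425
0.3 149 x 0.373 0.439 y 0.392 0.44
0.34 1106 x 0.293 0.474 y 0.29 0.457
0.38 4682 x 0.259 0.481 y 0.288 0.456
0.42 3832 x 0.202 0.455 y 0.267 0.441
top 416 [0.328 0.344 0.384 0.429]
0.1 33 x 0.415 0.47 y 0.258 0.376
0.14 334 x 0.408 0.488 y 0.256 0.392
0.18 217 x 0.348 0.558 y 0.227 0.4
0.22 69 x 0.354 0.476 y 0.346 0.393
0.26 24 x 0.379 0.441 y 0.346 0.373
0.3 7 x 0.38 0.384 y 0.362 0.374
0.34 230 x 0.328 0.48 y 0.281 0.445
0.38 2126 x 0.321 0.48 y 0.256 0.451
0.42 2043 x 0.266 0.456 y 0.235 0.437
```

The link clears the mill: it is at about 0.32 m now and drops by 0.06 m, against the mill's 0.17 m. Descending.

Call:
{"name": "jog_arm", "arguments": {"moves": [[[8.54,0.3,0.15,2.0,0,0,0],[8.54,0,0,2.0,0,0,0],[8.54,0,0,1.4,0,0,0],[8.54,0,0,0.4,0,0,0],[8.54,0,0,0,0,0,0],[8.54,0,0,0,0,0,0]]]}}

```text
time: 10.9
tool_pos: [0.4169, 0.3889, 0.0226]
tool_rot: [0.0, 0.721, 0.693, 0.001]
contact_force: [0.3, 0.5, 0.1]
gripper_width: 0.999
grasp_force: 0.0
```

```bash
python3 go.py .4145,.387,.014
```

```text
t 10.9 tcp [0.4169 0.3889 0.0226] yaw x 87.73 w 0.999 gf 0.0 F [0.3 0.5 0.1]
turn [ 0.0015 -0.0012  0.0005]
.4145,.387,.014 shift cm [-0.2  -0.24  0.86]
```

Call:
{"name": "jog_arm", "arguments": {"moves": [[[8.54,-0.2,-0.24,0.5,0,0,0],[8.54,0,0,0.4,0,0,0],[8.54,0,0,0,0,0,0],[0,0,0,0,0,0,0],[0,0,0,0,0,0,0],[0,0,0,0,0,0,0],[0,0,0,0,0,0,0],[0,0,0,0,0,0,0],[0,0,0,0,0,0,0],[0,0,0,0,0,0,0]]]}}

```text
time: 11.73
tool_pos: [0.4148, 0.387, 0.0132]
tool_rot: [0.0, 0.721, 0.693, 0.001]
contact_force: [-0.2, -0.0, 5.6]
gripper_width: 0.637
grasp_force: 63.8
```

```bash
python3 go.py
```

```text
t 11.73 tcp [0.4148 0.387  0.0132] yaw x 87.71 w 0.637 gf 63.8 F [-0.2 -0.   5.6]
turn [ 0.0015 -0.0012  0.0001]
```

Call:
{"name": "jog_arm", "arguments": {"moves": [[[0,0,0,-2,0,0,0],[0,0,0,-4,0,0,0],[0,0,0,-3,0,0,0],[0,0,-1.35,-3,0,0,0],[0,0,-1.35,-3,0,0,0],[0,0,-1.35,-3,0,0,0],[0,0,-1.35,-1,0,0,0],[0,-2,0,0,0,0,0],[0,-3.75,0,0,0,0,0],[0,-3.75,0,0,0,0,0],[0,-3.75,0,0,0,0,0],[0,-3.75,0,0,0,0,0],[0,-2,0,0,0,0,0],[0,0,0,0,0,0,0]]]}}

```text
time: 12.9
tool_pos: [0.3518, 0.1957, 0.201]
tool_rot: [0.0, 0.723, 0.691, -0.001]
contact_force: [-0.3, 0.6, -2.3]
gripper_width: 0.635
grasp_force: 63.8
```

```bash
python3 go.py .518,-.02,.14 .518,-.02,.035
```

```text
t 12.9 tcp [0.3518 0.1957 0.201 ] yaw x 87.46 w 0.635 gf 63.8 F [-0.3  0.6 -2.3]
turn [-0.0008  0.0017 -0.0041]
.518,-.02,.14 shift cm [-20.8   17.56   6.13]
.518,-.02,.035 shift cm [2.00e-02 1.00e-02 1.05e+01]
```

Call:
{"name": "jog_arm", "arguments": {"moves": [[[0,-2.31,1.95,0,0,0,0],[0,-2.31,1.95,0,0,0,0],[0,-2.31,1.95,0,0,0,0],[0,-2.31,1.95,0,0,0,0],[0,-2.31,1.95,0,0,0,0],[0,-2.31,1.95,1,0,0,0],[0,-2.31,1.95,1.5,0,0,0],[0,-2.31,1.95,1.7,0,0,0],[0,-2.31,1.95,1.9,0,0,0],[0,0,0,2.5,0,0,0],[0,0,0,3,0,0,0],[0,0,0,2,0,0,0],[0,0,0,1,0,0,0],[0,0,0,0,0,0,0],[0,0,0,0,0,0,0],[0,0,0,0,0,0,0]]]}}

```text
time: 14.23
tool_pos: [0.5208, -0.0159, 0.0578]
tool_rot: [0.001, 0.721, 0.693, 0.001]
contact_force: [0.8, 0.0, -0.7]
gripper_width: 0.635
grasp_force: 63.8
```

```bash
python3 go.py .518,-.02,.02; python3 - <<'E'
from h import *
f=grab_frame('side'); cv2.imwrite('pics/s5.png',cv2.resize(f['color'][150:290,240:380],None,fx=4,fy=4,interpolation=cv2.INTER_CUBIC))
E
```

```text
t 14.23 tcp [ 0.5208 -0.0159  0.0578] yaw x 87.74 w 0.635 gf 63.8 F [ 0.8  0.  -0.7]
turn [0.0027 0.0003 0.0006]
.518,-.02,.02 shift cm [-0.42 -0.27  3.78]
```

View pics/s5.png

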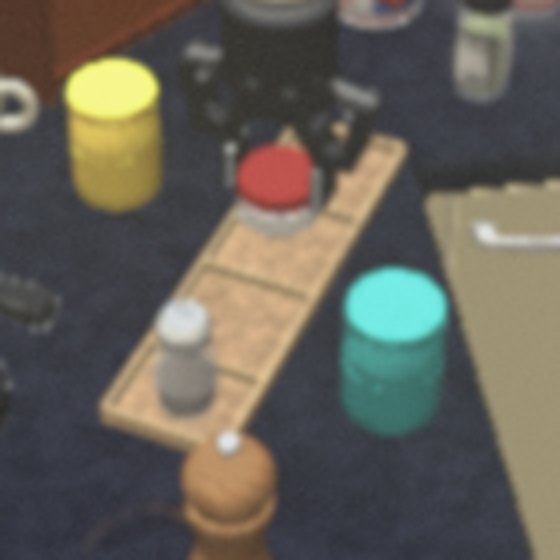

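The salt stands upright in the narrow pocket at crop (187,370). The timer is held level at crop (278,190), above its pocket. Lowering it.

Call:
{"name": "jog_arm", "arguments": {"moves": [[[0,-0.42,-0.27,0,0,0,0],[0,0,0,1.2,0,0,0],[0,0,0,1.2,0,0,0],[0,0,0,0.8,0,0,0],[0,0,0,0.4,0,0,0],[0,0,0,0,0,0,0],[0,0,0,0,0,0,0],[0,0,0,0,0,0,0]]]}}

```text
time: 14.95
tool_pos: [0.5165, -0.0201, 0.0198]
tool_rot: [-0.0, 0.721, 0.693, -0.0]
contact_force: [-0.2, -0.6, -1.3]
gripper_width: 0.633
grasp_force: 63.8
```

```bash
python3 go.py .518,-.02,.018
```

```text
t 14.95 tcp [ 0.5165 -0.0201  0.0198] yaw x 87.71 w 0.633 gf 63.8 F [-0.2 -0.6 -1.3]
turn [-0.0004 -0.0001  0.0001]
.518,-.02,.018 shift cm [0.02 0.15 0.18]
```

Call:
{"name": "jog_arm", "arguments": {"moves": [[[0,0,0.1,0.1,0,0,0],[0,0,0,0.1,0,0,0],[0,0,0,0,0,0,0],[0,0,0,0,0,0,0]]]}}

```text
time: 15.28
tool_pos: [0.5179, -0.0202, 0.0183]
tool_rot: [0.0, 0.721, 0.693, 0.0]
contact_force: [1.0, 0.0, -1.9]
gripper_width: 0.64
grasp_force: 63.9
```

Call:
{"name": "jog_arm", "arguments": {"moves": [[[0,0,0,0.1,0,0,0],[0,0,0,0,0,0,0],[0,0,0,0,0,0,0]]]}}

```text
time: 15.53
tool_pos: [0.5179, -0.0202, 0.0182]
tool_rot: [-0.0, 0.721, 0.693, -0.0]
contact_force: [-2.9, 0.2, 6.5]
gripper_width: 0.64
grasp_force: 64.6
```

Contact, so I'll release and rise.

Call:
{"name": "jog_arm", "arguments": {"moves": [[[7.5,0,0,0,0,0,0],[7.5,0,0,0,0,0,0],[8.54,0,0,0,0,0,0],[8.54,0,0,0,0,0,0],[8.54,0,0,0,0,0,0],[8.54,0,0,-1,0,0,0],[8.54,0,0,-3,0,0,0],[8.54,0,0,-4,0,0,0],[8.54,0,0,-4,0,0,0],[8.54,0,0,-4,0,0,0],[8.54,0,0,-2,0,0,0],[8.54,0,0,0,0,0,0],[8.54,0,0,0,0,0,0],[8.54,0,0,0,0,0,0]]]}}

```text
time: 16.7
tool_pos: [0.517, -0.0201, 0.1964]
tool_rot: [-0.001, 0.721, 0.693, -0.0]
contact_force: [-0.7, -0.2, -0.1]
gripper_width: 1.003
grasp_force: 0.0
```

```bash
python3 go.py .4395,-.377,.2 .4395,-.377,.11 .4395,-.377,.041; python3 - <<'E'
from h import *
G=cloud(grab_frame('side')).reshape(-1,3)
for x in np.arange(.3,.62,.04): print(round(x,2),[ (lambda q: round(float(np.percentile(q[:,2],98)),2) if len(q)>2 else None)(G[(abs(G[:,0]-x)<.02)&(abs(G[:,1]-y)<.02)]) for y in np.arange(-.52,-.22,.04)])
E
```

```text
t 16.7 tcp [ 0.517  -0.0201  0.1964] yaw x 87.71 w 1.003 gf 0.0 F [-0.7 -0.2 -0.1]
turn [-0.0013 -0.0002  0.0002]
.4395,-.377,.2 shift cm [-35.97  -6.32  -0.35]
.4395,-.377,.11 shift cm [-0.    0.01  9.  ]
.4395,-.377,.041 shift cm [-0.    0.01  6.9 ]
0.3 [0.0, 0.0, 0.01, 0.0, 0.0, 0.01, 0.01, -0.0]
0.34 [0.01, 0.01, 0.01, 0.01, 0.01, 0.01, 0.01, 0.0]
0.38 [0.0, 0.01, 0.01, 0.01, 0.01, 0.0, 0.0, 0.0]
0.42 [0.01, 0.01, 0.01, 0.09, 0.09, 0.05, 0.1, 0.11]
0.46 [0.02, None, None, 0.09, 0.09, 0.05, 0.11, 0.11]
0.5 [0.0, 0.07, 0.1, 0.0, 0.0, 0.0, 0.0, 0.0]
0.54 [0.0, 0.11, 0.11, 0.0, 0.06, 0.06, 0.04, 0.0]
0.58 [0.0, 0.0, 0.0, None, 0.06, 0.06, 0.03, 0.0]
```

Call:
{"name": "jog_arm", "arguments": {"moves": [[[8.54,-2,-0.35,0,0,0,0],[8.54,-3.5,-0.61,0,0,0,0],[8.54,-3.5,-0.61,0,0,0,0],[8.54,-3.5,-0.61,0,0,0,0],[8.54,-3.5,-0.61,0,0,0,0],[8.54,-3.5,-0.61,0,0,0,0],[8.54,-3.5,-0.61,0,0,0,0],[8.54,-3.5,-0.61,0,0,0,0],[8.54,-3.5,-0.61,0,0,0,0],[8.54,-3.5,-0.61,0,0,0,0],[8.54,-2.47,-0.48,0,0,0,0],[8.54,0,0,2,0,0,0],[8.54,0,0,3,0,0,0],[8.54,0,0,3,0,0,0],[8.54,0,0,0,0,0,0],[8.54,0,0,0,0,0,0],[8.54,0,0,0,0,0,0]]]}}

```text
time: 18.17
tool_pos: [0.4402, -0.377, 0.1175]
tool_rot: [-0.0, 0.721, 0.693, 0.0]
contact_force: [0.5, -0.4, 0.8]
gripper_width: 0.999
grasp_force: 0.0
```

```bash
python3 go.py .4395,-.377,.041; python3 - <<'E'
from h import *
f=grab_frame('side'); cv2.imwrite('pics/s6.png',cv2.resize(f['color'][70:210,310:450],None,fx=4,fy=4,interpolation=cv2.INTER_CUBIC))
E
```

```text
t 18.17 tcp [ 0.4402 -0.377   0.1175] yaw x 87.72 w 0.999 gf 0.0 F [ 0.5 -0.4  0.8]
turn [-0.0003 -0.0003  0.0003]
.4395,-.377,.041 shift cm [-0.   -0.07  7.65]
```

View pics/s6.png

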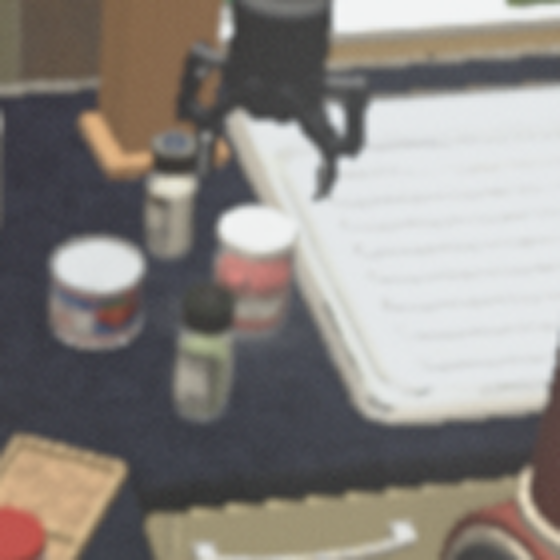

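The jam jar is at crop (257,265), beneath the open fingers, whose tips are at (207,170) and (322,190). The dark-cap spice jar at (207,350) and the tin at (97,290) are clear. Descending carefully.

Call:
{"name": "jog_arm", "arguments": {"moves": [[[8.54,0,0.13,1.5,0,0,0],[8.54,0,0,1.5,0,0,0],[8.54,0,0,1.0,0,0,0],[8.54,0,0,0.5,0,0,0],[8.54,0,0,0,0,0,0],[8.54,0,0,0,0,0,0]]]}}

```text
time: 18.72
tool_pos: [0.4418, -0.3775, 0.073]
tool_rot: [0.001, 0.721, 0.693, -0.0]
contact_force: [0.4, -0.1, 0.6]
gripper_width: 1.002
grasp_force: 0.0
```

Call:
{"name": "jog_arm", "arguments": {"moves": [[[8.54,0,0,0.8,0,0,0],[8.54,0,0,0.7,0,0,0],[8.54,0,0,0,0,0,0]]]}}

```text
time: 18.97
tool_pos: [0.4407, -0.3764, 0.0557]
tool_rot: [-0.001, 0.721, 0.693, 0.0]
contact_force: [-1.0, -0.0, 0.3]
gripper_width: 1.001
grasp_force: 0.0
```

Call:
{"name": "jog_arm", "arguments": {"moves": [[[8.54,0,0,1.0,0,0,0],[8.54,0,0,1.0,0,0,0],[8.54,0,0,0.3,0,0,0],[8.54,0,0,0,0,0,0],[8.54,0,0,0,0,0,0],[0,0,0,0,0,0,0],[0,0,0,0,0,0,0],[0,0,0,0,0,0,0],[0,0,0,0,0,0,0],[0,0,0,0,0,0,0],[0,0,0,0,0,0,0],[0,0,0,0,0,0,0]]]}}

```text
time: 19.97
tool_pos: [0.4418, -0.3777, 0.0354]
tool_rot: [0.001, 0.721, 0.693, -0.0]
contact_force: [-1.6, 1.5, 5.8]
gripper_width: 0.718
grasp_force: 64.9
```

```bash
python3 go.py .44,-.377,.2 .515,-.104,.16 .515,-.104,.06
```

```text
t 19.97 tcp [ 0.4418 -0.3777  0.0354] yaw x 87.71 w 0.718 gf 64.9 F [-1.6  1.5  5.8]
turn [0.0008 0.0012 0.0002]
.44,-.377,.2 shift cm [  0.05  -0.17 -16.46]
.515,-.104,.16 shift cm [27.58  6.4   3.97]
.515,-.104,.06 shift cm [ 0.01 -0.01 10.  ]
```

Call:
{"name": "jog_arm", "arguments": {"moves": [[[0,0,0,-1,0,0,0],[0,0,0,-3,0,0,0],[0,0,0,-4,0,0,0],[0,0,0,-4,0,0,0],[0,0,0,-4,0,0,0],[0,0,0,0,0,0,0],[0,2.3,0.53,0,0,0,0],[0,3.25,0.75,0,0,0,0],[0,3.25,0.75,0,0,0,0],[0,3.25,0.75,0,0,0,0],[0,3.25,0.75,0,0,0,0],[0,3.25,0.75,0,0,0,0],[0,3.25,0.75,0,0,0,0],[0,3.25,0.75,0,0,0,0],[0,2.5,0.55,0,0,0,0],[0,0,0,0,0,0,0],[0,0,0,0,0,0,0],[0,0,0,0,0,0,0]]]}}

```text
time: 21.47
tool_pos: [0.515, -0.1044, 0.1932]
tool_rot: [-0.001, 0.721, 0.693, -0.001]
contact_force: [0.2, 0.3, -4.2]
gripper_width: 0.721
grasp_force: 65.3
```

```bash
python3 go.py .515,-.105,.07 .515,-.105,.041
```

```text
t 21.47 tcp [ 0.515  -0.1044  0.1932] yaw x 87.73 w 0.721 gf 65.3 F [ 0.2  0.3 -4.2]
turn [-0.0017  0.      0.0004]
.515,-.105,.07 shift cm [-0.06  0.02 12.32]
.515,-.105,.041 shift cm [0.  0.  2.9]
```

Call:
{"name": "jog_arm", "arguments": {"moves": [[[0,0,0,2,0,0,0],[0,0,0,3,0,0,0],[0,0,0,3,0,0,0],[0,0,0,2.5,0,0,0],[0,0,0,1.3,0,0,0],[0,0,0,0,0,0,0],[0,0,0,0,0,0,0]]]}}

```text
time: 22.05
tool_pos: [0.5153, -0.105, 0.076]
tool_rot: [-0.0, 0.722, 0.692, -0.0]
contact_force: [0.8, -0.3, -3.6]
gripper_width: 0.717
grasp_force: 65.3
```

```bash
python3 go.py .515,-.105,.041; python3 - <<'E'
from h import *
f=grab_frame('side'); cv2.imwrite('pics/s7.png',cv2.resize(f['color'][140:280,250:390],None,fx=4,fy=4,interpolation=cv2.INTER_CUBIC))
E
```

```text
t 22.05 tcp [ 0.5153 -0.105   0.076 ] yaw x 87.64 w 0.717 gf 65.3 F [ 0.8 -0.3 -3.6]
turn [-0.0011 -0.0003 -0.0011]
.515,-.105,.041 shift cm [ 0.   -0.03  3.5 ]
```

View pics/s7.png

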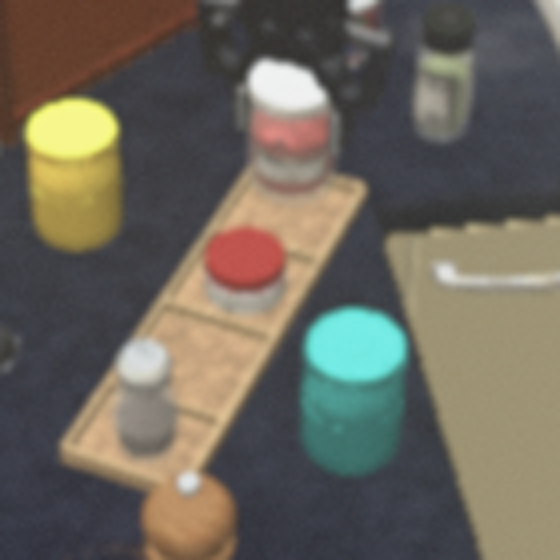

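The timer sits centred in its pocket at crop (247,280) and the salt is fine. The jam jar is held upright above the last pocket at (290,150). Lowering.

Call:
{"name": "jog_arm", "arguments": {"moves": [[[0,0,0,1.2,0,0,0],[0,0,0,1.0,0,0,0],[0,0,0,0.7,0,0,0],[0,0,0,0.3,0,0,0],[0,0,0,0,0,0,0],[0,0,0,0,0,0,0],[0,0,0,0,0,0,0]]]}}

```text
time: 22.68
tool_pos: [0.516, -0.1045, 0.0446]
tool_rot: [0.0, 0.721, 0.693, 0.0]
contact_force: [-0.1, -0.7, -4.8]
gripper_width: 0.719
grasp_force: 65.3
```

```bash
python3 go.py .515,-.105,.0405
```

```text
t 22.68 tcp [ 0.516  -0.1045  0.0446] yaw x 87.71 w 0.719 gf 65.3 F [-0.1 -0.7 -4.8]
turn [0.0007 0.0002 0.0002]
.515,-.105,.0405 shift cm [-0.06 -0.1   0.41]
```

Call:
{"name": "jog_arm", "arguments": {"moves": [[[0,-0.05,-0.05,0.2,0,0,0],[0,0,0,0.15,0,0,0],[0,0,0,0,0,0,0],[0,0,0,0,0,0,0],[0,0,0,0,0,0,0]]]}}

```text
time: 23.1
tool_pos: [0.5152, -0.1049, 0.0408]
tool_rot: [0.0, 0.721, 0.693, 0.0]
contact_force: [0.5, 0.9, -4.4]
gripper_width: 0.721
grasp_force: 65.4
```

Call:
{"name": "jog_arm", "arguments": {"moves": [[[0,0,0,0.1,0,0,0],[0,0,0,0.1,0,0,0],[0,0,0,0,0,0,0],[0,0,0,0,0,0,0]]]}}

```text
time: 23.43
tool_pos: [0.5154, -0.105, 0.0405]
tool_rot: [-0.0, 0.721, 0.693, -0.0]
contact_force: [-5.7, 1.4, 7.3]
gripper_width: 0.718
grasp_force: 66.4
```

Call:
{"name": "jog_arm", "arguments": {"moves": [[[8.54,0,0,0,0,0,0],[8.54,0,0,0,0,0,0],[8.54,0,0,0,0,0,0],[8.54,0,0,0,0,0,0],[8.54,0,0,0,0,0,0],[8.54,0,0,-1,0,0,0],[8.54,0,0,-3,0,0,0],[8.54,0,0,-4,0,0,0],[8.54,0,0,-4,0,0,0],[8.54,0,0,-4,0,0,0],[8.54,0,0,-3,0,0,0],[8.54,0,0,0,0,0,0],[8.54,0,0,0,0,0,0]]]}}

```text
time: 24.52
tool_pos: [0.5166, -0.1053, 0.2325]
tool_rot: [0.003, 0.721, 0.693, 0.001]
contact_force: [-0.2, -0.7, -0.6]
gripper_width: 1.0
grasp_force: 0.0
```

```bash
python3 go.py .431,.13,.23 .431,.2835,.23 .431,.2835,.121; python3 - <<'E'
from h import *
np.set_printoptions(precision=4,suppress=True)
for n in('top','side'):
    f=grab_frame(n); P=cloud(f).reshape(-1,3); P=P[np.isfinite(P[:,0])]
    for z0,z1 in((.125,.157),(.158,.166),(.0,.02)):
        q=P[(P[:,2]>z0)&(P[:,2]<z1)&(np.hypot(P[:,0]-.431,P[:,1]-.2835)<.04)]
        if z1>.03 and len(q): print(n,z0,len(q),q[:,:2].min(0),q[:,:2].max(0),(q[:,:2].min(0)+q[:,:2].max(0))/2)
E
```

```text
t 24.52 tcp [ 0.5166 -0.1053  0.2325] yaw x 87.71 w 1.0 gf 0.0 F [-0.2 -0.7 -0.6]
turn [0.0062 0.002  0.0002]
.431,.13,.23 shift cm [23.17 -9.49  0.15]
.431,.2835,.23 shift cm [15.34 -0.61 -0.03]
.431,.2835,.121 shift cm [ 0.02 -0.07 10.9 ]
top 0.125 195 [0.4074 0.257 ] [0.456  0.3053] [0.4317 0.2811]
top 0.158 46 [0.4162 0.2659] [0.448  0.2955] [0.4321 0.2807]
side 0.125 329 [0.4081 0.2679] [0.4564 0.3092] [0.4323 0.2886]
side 0.158 50 [0.417  0.2714] [0.4446 0.2989] [0.4308 0.2852]
```

Call:
{"name": "jog_arm", "arguments": {"moves": [[[8.54,2,-0.8,0,0,0,0],[8.54,3.5,-1.45,0,0,0,0],[8.54,3.5,-1.45,0,0,0,0],[8.54,3.5,-1.45,0,0,0,0],[8.54,3.5,-1.45,0,0,0,0],[8.54,3.5,-1.45,0,0,0,0],[8.54,3.65,-1.4,0,0,0,0],[8.54,3.8,-0.16,0,0,0,0],[8.54,3.8,-0.16,0,0,0,0],[8.54,3.8,-0.16,0,0,0,0],[8.54,2.5,-0.1,0,0,0,0],[8.54,1.5,0,0,0,0,0],[8.54,0,0,0,0,0,0],[8.54,0,0,0,0,0,0],[8.54,0,0,0,0,0,0]]]}}

```text
time: 25.87
tool_pos: [0.4297, 0.2834, 0.227]
tool_rot: [-0.0, 0.721, 0.693, -0.002]
contact_force: [1.4, -0.4, 0.5]
gripper_width: 1.004
grasp_force: 0.0
```

```bash
python3 go.py .4315,.2835,.175 .4315,.2835,.12; python3 - <<'E'
from h import *
f=grab_frame('side'); cv2.imwrite('pics/s8.png',cv2.resize(f['color'][150:330,220:400],None,fx=3,fy=3,interpolation=cv2.INTER_CUBIC))
E
```

```text
t 25.87 tcp [0.4297 0.2834 0.227 ] yaw x 87.69 w 1.004 gf 0.0 F [ 1.4 -0.4  0.5]
turn [-0.0026  0.0018 -0.0002]
.4315,.2835,.175 shift cm [0.02 0.2  5.2 ]
.4315,.2835,.12 shift cm [0.01 0.01 5.5 ]
```

View pics/s8.png

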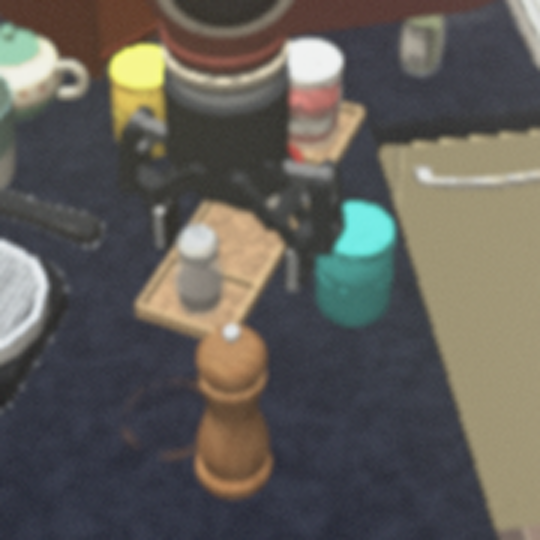

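The jam jar stands in its pocket at crop (313,90). The mill at (232,410) is centred under the fingers, whose tips are at (160,235) and (292,280). Descending and gripping the head.

Call:
{"name": "jog_arm", "arguments": {"moves": [[[8.54,0,0.1,2.5,0,0,0],[8.54,0,0,2.5,0,0,0],[8.54,0,0,2.5,0,0,0],[8.54,0,0,2,0,0,0],[8.54,0,0,1,0,0,0],[8.54,0,0,0.2,0,0,0],[8.54,0,0,0,0,0,0],[8.54,0,0,0,0,0,0],[0,0,0,0,0,0,0],[0,0,0,0,0,0,0],[0,0,0,0,0,0,0],[0,0,0,0,0,0,0],[0,0,0,0,0,0,0],[0,0,0,0,0,0,0],[0,0,0,0,0,0,0]]]}}

```text
time: 27.17
tool_pos: [0.4324, 0.2848, 0.1235]
tool_rot: [0.001, 0.721, 0.693, 0.001]
contact_force: [0.3, -0.9, 5.6]
gripper_width: 0.535
grasp_force: 60.9
```

```bash
python3 go.py
```

```text
t 27.17 tcp [0.4324 0.2848 0.1235] yaw x 87.72 w 0.535 gf 60.9 F [ 0.3 -0.9  5.6]
turn [ 0.0025 -0.0011  0.0003]
```

Call:
{"name": "jog_arm", "arguments": {"moves": [[[0,0,0,-0.5,0,0,0],[0,0,0,-1.5,0,0,0],[0,0,0,-2.5,0,0,0],[0,0,0,-3,0,0,0],[0,0,0,-3,0,0,0],[0,0,0,-2,0,0,0],[0,0,0,0,0,0,0],[0,0,0,0,0,0,0],[0,0,0,0,0,0,0]]]}}

```text
time: 27.92
tool_pos: [0.4303, 0.2838, 0.2442]
tool_rot: [-0.001, 0.721, 0.693, -0.002]
contact_force: [-1.3, 0.2, -3.1]
gripper_width: 0.532
grasp_force: 61.9
```

```bash
python3 go.py .45,.09,.247 .5215,.064,.247 .5215,.064,.16; python3 - <<'E'
from h import *
f=grab_frame('side'); cv2.imwrite('pics/s9.png',cv2.resize(f['color'][150:330,220:400],None,fx=3,fy=3,interpolation=cv2.INTER_CUBIC))
E
```

```text
t 27.92 tcp [0.4303 0.2838 0.2442] yaw x 87.71 w 0.532 gf 61.9 F [-1.3  0.2 -3.1]
turn [-0.0034  0.0017  0.0002]
.45,.09,.247 shift cm [-19.29   2.74  -0.25]
.5215,.064,.247 shift cm [-2.31  7.25 -0.02]
.5215,.064,.16 shift cm [0.02 0.03 8.7 ]
```

View pics/s9.png

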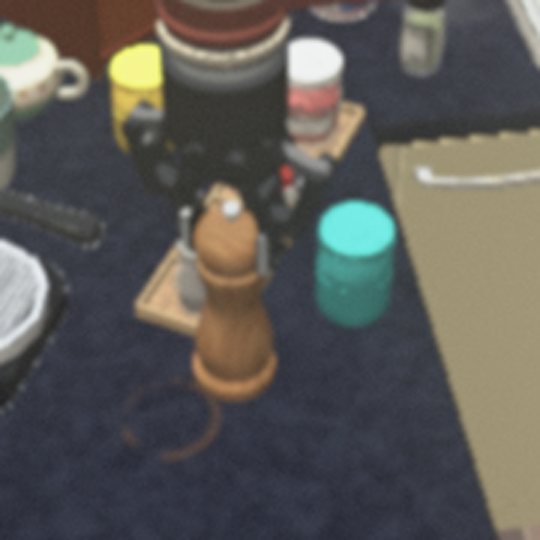

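The mill hangs upright from its head at crop (233,290), clear of the salt and turquoise jar. Carrying it over.

Call:
{"name": "jog_arm", "arguments": {"moves": [[[0,-1.2,0.17,-0.2,0,0,0],[0,-2.3,0.32,0,0,0,0],[0,-2.6,0.37,0,0,0,0],[0,-2.6,0.37,0,0,0,0],[0,-2.6,0.37,0,0,0,0],[0,-2.6,0.37,0,0,0,0],[0,-2.6,0.37,0,0,0,0],[0,-1.8,0.3,0,0,0,0],[0,-1,0.1,0,0,0,0],[0,-0.6,1.9,0,0,0,0],[0,-0.7,2.2,0,0,0,0],[0,-0.6,1.9,0,0,0,0],[0,-0.4,1.25,0,0,0,0],[0,0,0,0,0,0,0],[0,0,0,0,0,0,0],[0,0,0,0,0,0,0]]]}}

```text
time: 29.3
tool_pos: [0.5216, 0.0647, 0.2478]
tool_rot: [-0.001, 0.721, 0.693, -0.001]
contact_force: [-0.9, 0.5, -2.0]
gripper_width: 0.533
grasp_force: 62.3
```

```bash
python3 go.py .5215,.064,.16 .5215,.064,.13
```

```text
t 29.3 tcp [0.5216 0.0647 0.2478] yaw x 87.73 w 0.533 gf 62.3 F [-0.9  0.5 -2. ]
turn [-0.0022 -0.0002  0.0005]
.5215,.064,.16 shift cm [-0.08  0.01  8.78]
.5215,.064,.13 shift cm [-0.    0.01  3.  ]
```

Call:
{"name": "jog_arm", "arguments": {"moves": [[[0,-0.07,0,1,0,0,0],[0,0,0,2,0,0,0],[0,0,0,2,0,0,0],[0,0,0,2,0,0,0],[0,0,0,1.5,0,0,0],[0,0,0,1.2,0,0,0],[0,0,0,0.8,0,0,0],[0,0,0,0,0,0,0],[0,0,0,0,0,0,0],[0,0,0,0,0,0,0]]]}}

```text
time: 30.13
tool_pos: [0.5233, 0.0638, 0.145]
tool_rot: [0.001, 0.721, 0.693, 0.001]
contact_force: [1.0, -0.3, -2.8]
gripper_width: 0.537
grasp_force: 62.3
```

```bash
python3 go.py .5215,.064,.1285; python3 - <<'E'
from h import *
f=grab_frame('side'); cv2.imwrite('pics/s10.png',cv2.resize(f['color'][140:280,240:380],None,fx=4,fy=4,interpolation=cv2.INTER_CUBIC))
E
```

```text
t 30.13 tcp [0.5233 0.0638 0.145 ] yaw x 87.71 w 0.537 gf 62.3 F [ 1.  -0.3 -2.8]
turn [ 0.0022 -0.      0.0002]
.5215,.064,.1285 shift cm [ 0.01 -0.18  1.65]
```

View pics/s10.png

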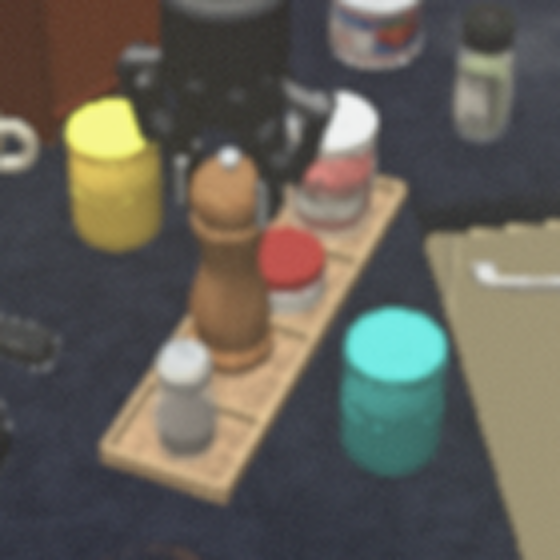

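The mill is upright just above its pocket, foot at crop (238,355), clear of the salt at (187,400) and the timer at (290,270). Setting it down.

Call:
{"name": "jog_arm", "arguments": {"moves": [[[0,0,-0.1,0.6,0,0,0],[0,0,0,0.5,0,0,0],[0,0,0,0.3,0,0,0],[0,0,0,0.1,0,0,0],[0,0,0,0,0,0,0],[0,0,0,0,0,0,0],[0,0,0,0,0,0,0]]]}}

```text
time: 30.77
tool_pos: [0.5215, 0.0638, 0.1286]
tool_rot: [-0.0, 0.721, 0.693, -0.0]
contact_force: [0.5, -0.8, -1.4]
gripper_width: 0.535
grasp_force: 62.3
```

Call:
{"name": "jog_arm", "arguments": {"moves": [[[0,0,0,0.1,0,0,0],[0,0,0,0.1,0,0,0],[0,0,0,0,0,0,0],[0,0,0,0,0,0,0]]]}}

```text
time: 31.1
tool_pos: [0.5219, 0.0639, 0.1284]
tool_rot: [0.0, 0.721, 0.693, 0.0]
contact_force: [-3.6, -0.5, 6.1]
gripper_width: 0.532
grasp_force: 63.0
```

Contact, so I'll release and rise clear.

Call:
{"name": "jog_arm", "arguments": {"moves": [[[6.5,0,0,0,0,0,0],[6.5,0,0,0,0,0,0],[8.54,0,0,0,0,0,0],[8.54,0,0,0,0,0,0],[8.54,0,0,0,0,0,0],[8.54,0,0,0,0,0,0],[8.54,0,0,-1,0,0,0],[8.54,0,0,-3,0,0,0],[8.54,0,0,-3,0,0,0],[8.54,0,0,-3,0,0,0],[8.54,0,-2,0,0,0,0],[8.54,0,-4,0,0,0,0],[8.54,0,-4,0,0,0,0],[8.54,0,-4,0,0,0,0],[8.54,0,0,0,0,0,0],[8.54,0,0,0,0,0,0]]]}}

```text
time: 32.43
tool_pos: [0.3805, 0.0696, 0.2277]
tool_rot: [0.001, 0.721, 0.693, 0.001]
contact_force: [-1.0, -0.3, 0.8]
gripper_width: 0.999
grasp_force: 0.0
```

```bash
python3 go.py; python3 - <<'E'
from h import *
np.set_printoptions(precision=4,suppress=True)
c=np.array([.5193,.012]);u=np.array([.0402,.9992]);v=np.array([-.9992,.0402])
ims=[]
for n,(x0,y0) in {'side':(240,140),'top':(240,140)}.items():
    f=grab_frame(n); W=cloud(f); P=W.reshape(-1,3);P=P[np.isfinite(P[:,0])]
    ims.append(cv2.resize(f['color'][y0:y0+130,x0:x0+130],(400,400),interpolation=cv2.INTER_CUBIC))
    for k,(d,zt) in {'salt':(.126,.095),'mill':(.052,.16),'timer':(-.032,.048),'jam':(-.116,.095)}.items():
        X=c+d*u; q=P[(np.hypot(*(P[:,:2]-X).T)<.036)&(abs(P[:,2]-zt)<.012)]
        if len(q)>5:
            m=(q[:,:2].min(0)+q[:,:2].max(0))/2; print(n,k,len(q),'ztop',np.percentile(q[:,2],95),'caddy xy',(m-c)@u,(m-c)@v,'target',d)
    hsv=cv2.cvtColor(f['color'],cv2.COLOR_BGR2HSV)
    B=P[(P[:,2]>.008)&(P[:,2]<.03)&(abs((P[:,:2]-c)@u)<.18)&(abs((P[:,:2]-c)@v)<.06)]
    a=(B[:,:2]-c)@u; b=(B[:,:2]-c)@v; print(n,'caddy ext',np.percentile(a,[.5,99.5]),np.percentile(b,[.5,99.5]))
cv2.imwrite('pics/fin.png',np.hstack(ims))
E
```

```text
t 32.43 tcp [0.3805 0.0696 0.2277] yaw x 87.73 w 0.999 gf 0.0 F [-1.  -0.3  0.8]
turn [ 0.0041 -0.0001  0.0005]
side salt 110 ztop 0.09551746611976886 caddy xy 0.1323745858364679 0.0030160466595084063 target 0.126
side mill 202 ztop 0.16506182568291397 caddy xy 0.05713786320758316 0.0004148132713483912 target 0.052
side timer 186 ztop 0.049401936837684034 caddy xy -0.02737073746102801 0.006455926548315202 target -0.032
side jam 266 ztop 0.09721941102373505 caddy xy -0.1152881768503463 -0.0006468711650471203 target -0.116
side caddy ext [-0.1577  0.1621] [-0.0456  0.0433]
top salt 107 ztop 0.09590640264990713 caddy xy 0.12467371715215911 0.0016744967639834652 target 0.126
top mill 230 ztop 0.16719557355437825 caddy xy 0.049333641664362014 -0.0009079615720951708 target 0.052
top timer 286 ztop 0.05262209354506078 caddy xy -0.03427837791306772 -0.0003694484274590715 target -0.032
top jam 388 ztop 0.09991412199446469 caddy xy -0.1184773761418642 -0.00011827171869555671 target -0.116
top caddy ext [-0.1616  0.1571] [-0.0469  0.0442]
```

View pics/fin.png

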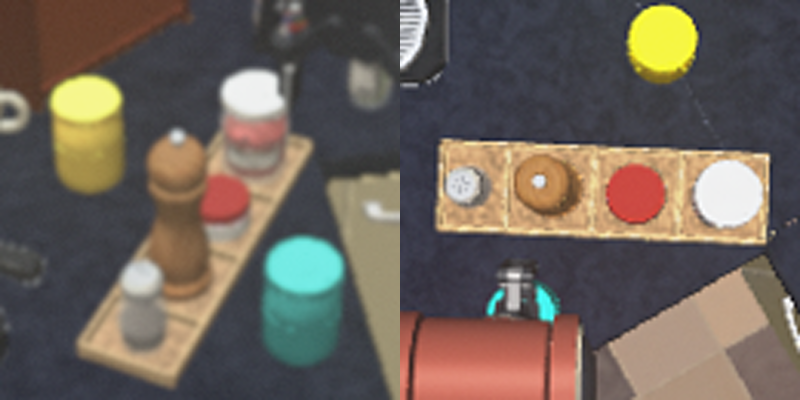

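Both views show salt, mill, timer and jam jar upright in row order, each within a few mm of its pocket centre and at floor height. Nothing touches the arm.

```bash
python3 -c "
from plant import *
print(job_done())"
```

```text
the job is handed in; nothing more can be done
None
```

The job is handed in at about 32 s of robot time: the salt shaker, pepper mill, egg timer and jam jar stand upright in their caddy pockets, measured within about 7 mm of centre, and at no point did the arm come near the spice jars or the tin.

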